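Lock the master-part case and bring back its key

ROBOT

A 6-joint arm with a two-finger parallel gripper is mounted at the origin on a cart in front of the work surface, level with it; the furniture and walls round the work are solid. World frame = base frame: x ahead of the robot, y to its left, z up, the work surface at z = 0. Lengths are in mm, angles in rad, forces in N, time in s.
With the tool pointing down it reaches from about 350 to 775 mm from the base axis. Payload 7.3 kg.
Tool frame: the origin (TCP) lies on the centre line of the jaws, within the pads' length; the fingertips stand finger_overhang ahead of it and the grasp point (between the pads) lies 8 mm behind it (finger_overhang is the distance from the TCP to the fingertips, in mm); z points along the fingers, y is the line along which they close (so a half turn about z gives the same grasp; the last joint's range is limited). The gripper opens to 92 mm and grips with 3 to 60 N. Pads are 19 mm wide; open, the fingers measure 130 mm over their backs; the gripper's body (75 mm by 190 mm) begins 47 mm behind the grasp point.
Start: joints at [-1.42, 0.342, 1.524, -0, 1.275, -0.146], TCP at [153.565, -502.058, 237.741] pointing down, gripper open.
Joint ranges: [-2.53, 2.53], [-0.77, 2.02], [0.04, 2.7], [-1, 4.14], [0.28, 2.66], [-3.11, 3.11]. Speed limits (rad/s): [2.57, 2.57, 3.14, 3.14, 3.14, 3.14].

INTERFACE

Orientations are given as [roll, pitch, yaw] about the fixed x, y, z axes, in that order (R = Rz(yaw) Ry(pitch) Rx(roll)).
In Python, from plant import get_obs, capture, close_job, finger_overhang gives the robot as it stands.
- The arm moves only by the shell command python3 -m inch 'ROWS'. ROWS is JSON, one flat list of numbers, 7 for each row, row after row: the turn, a rotation vector about the tool's x, y, z scaled (see below), then the shift along the tool's x, y, z scaled (see below), then the closure, from -1 (fully open) to 1 (shut). In form: [ax, ay, az, tx, ty, tz, gripper, ax, ay, az, tx, ty, tz, gripper, ...]. A call has 1 to 10 rows; each row shifts and turns the commanded pose from where the row before left it, along the tool's axes as they then stand; what a row does not reach is not made up. The controller multiplies each number of a shift by 0.8 m and each number of a turn by 1.5 rad. A row lasts 1/12 s, in which the tool goes at most 41.7 mm and 7.16 degrees, less where a joint would pass 70% of its speed; a pose out of reach is approached as far as the arm can. A call with a number of a shift or a turn outside -1 to 1 is refused whole. A call with a gripper value outside its range is refused whole. The fingers move at their own pace and stop on an object; the grip force is fixed at half the most. Time passes only in rows, so rows that do not move let the fingers close. It gives the time, the measured TCP pose, the force, the opening and the grip force at its end, in the units of the state.
- get_obs(): the state, without advancing time (a new reading comes with each control period).
- capture(name): name is "scene" or "top" or "wrist"; returns a dict with "image" (420x560x3 uint8, red, green, blue), "mtx" (3x3 intrinsics, pixels), "distortion" ([k1, k2, p1, p2, k3] as OpenCV has them; the pictures are not rectified), "pose" (4x4, takes a point from camera to world coordinates). Camera axes: x right, y up, looking along -z (the intrinsics and any distortion apply to the point x, -y, -z); pixel columns grow to the right and rows downward; lengths in mm; the calibration is good to about 2 mm. A picture is of the moment at which its call begins. There is no depth.
- close_job(): hands the job in; it is judged then, once.
The state is a dict: "time": time; "joint_positions": joint angles; "dq": joint speeds; "tau": joint torques, N m; "tool_pos": TCP position; "tcp_rot": TCP orientation; "contact_force": force on the tool from outside, world axes, zero at the start; "moment": the same for the moment, N m; "grip_width": finger opening in mm; "finger_force": force on a finger pad.
Only numpy, scipy, OpenCV 4.12 (cv2) and the standard library are available. Lean on these libraries where they do the work, as an engineer would, in place of code of your own. Each camera call takes 0.05 s, during which the arm holds its last target. There are 200 camera calls.

TASK

The small blue-lidded steel case has been left unlocked: its lid stands ajar on the rubber seal and the red key is still in the lock, turned aside. Press the lid down shut and, while it is down, turn the key clockwise until it stops, so that the bolt catches and holds the lid; then turn the key back to the red mark, the only position where it comes out, draw it out and leave it in the black tray in front of the test nest. Leave the impeller, the tachometer and the screwdriver where they are.

Things in the scene. Friction and masses are not known exactly. Their poses are not given: they have to be found in the camera images.
- lock_case: steel case, grey body, blue lid, heavy, does not move; 146 x 126 mm, 57 mm high over the shut lid. Origin at the centre of its underside; +x points to its hinged rear side, z up. The hinge line runs along y at x = +71, z = 45 mm. With the lid shut the lock's axis stands at x = -37, y = 0 and its face at z = 60 mm
- lid (a joint): opening angle of the lid in rad: 0 fully shut, about 0.04 where the rubber seal carries it (front edge 6 mm up). The seal is springy: pressing the lid shut takes about 10 N downward at the lock; let go unlocked, it rises again
- lock_face (a point): centre of the lock's round steel face (33 mm across) in the lid, on the lock's axis, which is square to the lid. Axes are the lid's: +x points to the hinge, z up. The lid's top is 3 mm lower. The keyhole has one notch, on the +x side, with a red line beyond it on face and lid: the key comes out only there, with no stop or click to tell
- key_head (a point): centre of the key's flat red head: 32 mm wide (key's x), 8.5 mm thick (y), 26 mm high, its underside 6 mm above the lock face. Key's z points up out of the lock, x to the side where its lug is. It starts turned about 0.9 rad anticlockwise (from above) of the mark; it can turn 1.6 rad either way from the mark, plus about 0.15 rad of play; turning takes under 0.1 N m
- key_collar (a point): underside of the key's collar (16 mm across, 4 mm thick), 19 mm below the head's centre. It rests on the lock face, so pressing the key presses the lid. Below it a 9 mm round shaft, 21 mm long, with a side lug 4 mm wide towards +x. The key comes out when its x is within about 0.12 rad of the lock face's +x; elsewhere it lifts 3 mm and is then held
- bolt (a joint): travel of the hidden bolt in m: 0 drawn back, 0.010 fully thrown. The key drives it out from 0.3 rad clockwise past the mark, fully at the stop (1.6 rad). It goes under the case's catch only while the lid is pressed shut; else it butts, and the key stops 0.6 rad past the mark. Once thrown it stays when the key comes back to the mark; over 0.2 rad beyond, the key draws it in again
- tray_floor (a point): black open tray with a few white clips in it, at the front edge of the bench, 66 x 118 mm outside, 60 x 112 mm inside, walls 22 mm high; the point is the centre of its inner floor, 2 mm above the bench, x across the short side, y along the long side, z up
- spare_impeller: black fan impeller, a ring 55 mm across and 20 mm high; bystander. Origin at the centre of its underside
- tacho: orange hand tachometer, 54 x 114 x 30 mm; bystander. Origin at the centre of its underside, long side along its y
- driver: screwdriver with yellow handle, 160 mm long, 22 mm thick; bystander. Origin under its middle, lying along its y
Mind the look-alikes: they are no part of the job. Leave any yellow look-alike of the part that bears key_head alone.

How it is judged (in metres and radians):
On the way, in this order (a step that is already met when the one before it is completed fails the run):
1. the lid is down and the bolt fully thrown (value of joint lid below 0.015 rad and value of joint bolt above 0.009 m), for 0.2 s.
2. the key is drawn out of the lock, the lid staying locked down (z of key_head in the frame of lock_face above 0.048 m and value of joint lid below 0.015 rad and value of joint bolt above 0.008 m), for 0.1 s.
At the end, for the whole second after the job is handed in: the lid is held shut by the bolt (within 0.015 rad, bolt out more than 8 mm), and the key lies at rest in the black tray, which stands flat (middle of its head within the walls and less than 60 mm above the bench) (value of joint lid below 0.015 rad and value of joint bolt above 0.008 m and x of key_head in the frame of tray_floor between -0.038 and 0.038 m and y of key_head in the frame of tray_floor between -0.064 and 0.064 m and height (world z) of key_head below 0.06 m and angle between tray_floor's own z axis and vertical below 0.1 rad and linear speed of key below 0.03 m/s); the robot touches nothing.
It fails at once if the impeller, the tachometer or the screwdriver is moved more than 3 cm (distance of any of spare_impeller, tacho, driver from where it was at the start of the episode above 0.03 m).
It also fails if it takes over 51 s, if anything falls off the work surface, if the arm or the gripper's body presses on something with over 40 N, if the wrist force passes 120 N, or if a joint passes its speed limit or range.

## Working session

There is one attempt and no reset: what is moved stays moved. The work goes in short steps, Python scripts to look and compute and a shell command to move; the robot and the scene stay as the last step left them, time stands still between calls to the robot, and variables do not carry over. Pictures are saved under pics/ and viewed, at most 10 in all, crops included, and the job is handed in when it is done.

```bash
mkdir -p pics; ls
cat > h.py <<'E'
import numpy as np,cv2
from plant import *
def snap(n,f):
    c=capture(n); cv2.imwrite('pics/'+f+'.png',c['image'][:,:,::-1]); np.savez('pics/'+f+'.npz',**{k:np.array(v,float) if k!='image' else v for k,v in c.items()}); return c
def ld(f): return dict(np.load('pics/'+f+'.npz'))
def ray(c,u,v):
    p=cv2.undistortPoints(np.array([[[u,v]]],float),c['mtx'],c['distortion'])[0,0]
    d=c['pose'][:3,:3]@np.array([p[0],-p[1],-1]); return c['pose'][:3,3],d/np.linalg.norm(d)
def onz(c,u,v,z):
    o,d=ray(c,u,v); return o+d*(z-o[2])/d[2]
def tri(*rs):
    A=0;b=0
    for o,d in rs:
        P=np.eye(3)-np.outer(d,d);A=A+P;b=b+P@o
    x=np.linalg.solve(A,b); return x,[np.linalg.norm((np.eye(3)-np.outer(d,d))@(x-o)) for o,d in rs]
def proj(c,X):
    T=np.linalg.inv(c['pose']); p=T[:3,:3]@np.array(X)+T[:3,3]
    return cv2.projectPoints(np.array([[p[0],-p[1],-p[2]]]),np.zeros(3),np.zeros(3),c['mtx'],c['distortion'])[0][0,0]
E
python3 - <<'E'
from h import *
snap('scene','s0');snap('top','t0')
o=get_obs();print(o,finger_overhang)
a=[cv2.imread('pics/%s.png'%k) for k in('s0','t0')]
for k in('s0','t0'): print(ld(k)['pose'].round(2))
E
```

```text
pics
{'time': 0.1, 'joint_positions': array([-1.41997107e+00,  3.42675758e-01,  1.52492955e+00,  7.58617842e-06,
        1.27537630e+00, -1.46000096e-01]), 'dq': array([ 5.69843037e-04, -1.50532776e-03, -3.47360100e-03,  1.56994255e-05,
       -5.16752863e-04, -1.67891665e-04]), 'tau': array([ 1.31989764e-03, -4.32004952e+01, -2.44694245e+01,  7.18992669e-02,
        5.26598340e-02, -5.08831351e-05]), 'tool_pos': array([ 153.52618719, -501.69050901,  237.09984112]), 'tcp_rot': array([-3.14021954e+00, -2.09243849e-04,  2.96822992e-01]), 'contact_force': array([ 0.25432024,  0.37566196, -0.61425751]), 'moment': array([ 0.03066098, -0.00417304, -0.02361843]), 'finger_force': 0.0, 'grip_width': 91.94702459144152} 11.0
[[-6.100e-01  5.500e-01 -5.600e-01 -1.852e+01]
 [-7.900e-01 -4.200e-01  4.500e-01  5.513e+02]
 [ 2.000e-02  7.200e-01  6.900e-01  7.623e+02]
 [ 0.000e+00  0.000e+00  0.000e+00  1.000e+00]]
[[-1.40000e-01  9.60000e-01 -2.30000e-01  3.07980e+02]
 [-9.90000e-01 -1.40000e-01  3.00000e-02  1.25090e+02]
 [-1.00000e-02  2.30000e-01  9.70000e-01  1.12559e+03]
 [ 0.00000e+00  0.00000e+00  0.00000e+00  1.00000e+00]]
```

View pics/s0.png

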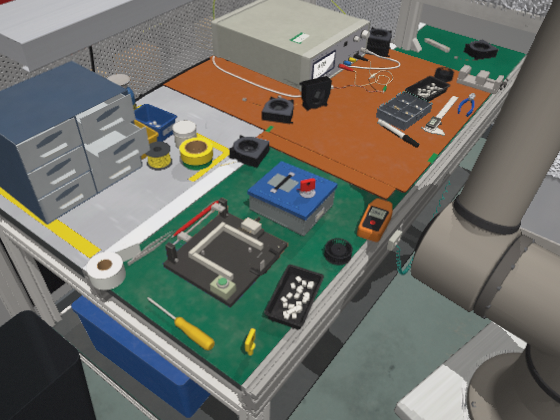

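View pics/t0.png

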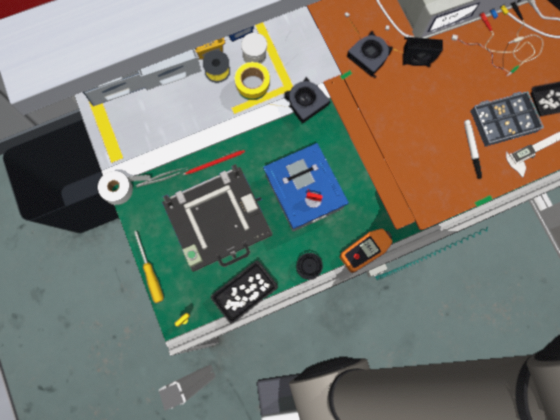

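The scene view shows the case at (293,195), the red key at (308,186) and the tray at (292,296). In the top view they are at (305,185), (313,197) and (245,290). The impeller, tachometer, driver and yellow look-alike key all stand clear of these.

Run:
```python
from h import *
C={}
for f,box in(('s0',(290,170,330,205)),('t0',(298,180,330,212))):
    c=ld(f);im=c['image'].astype(int);m=((im[...,0]>140)&(im[...,1]<80)&(im[...,2]<90)).astype(np.uint8)
    x0,y0,x1,y1=box;k=np.zeros_like(m);k[y0:y1,x0:x1]=m[y0:y1,x0:x1]
    ys,xs=np.nonzero(k);print(f,len(xs),xs.mean(),ys.mean());C[f]=(xs.mean(),ys.mean())
s,t=ld('s0'),ld('t0')
print('key',tri(ray(s,*C['s0']),ray(t,*C['t0'])))
# blue lid in both
for f,c,(x0,y0,x1,y1) in(('s0',s,(235,150,350,235)),('t0',t,(255,135,355,235))):
    im=c['image'].astype(int);m=((im[...,2]>110)&(im[...,2]-im[...,0]>50)).astype(np.uint8)
    k=np.zeros_like(m);k[y0:y1,x0:x1]=m[y0:y1,x0:x1]
    q,_=cv2.findContours(k,0,1);q=max(q,key=cv2.contourArea)
    r=cv2.approxPolyDP(cv2.convexHull(q),5,True)[:,0];print(f,r.tolist());
    for p in r: print(onz(c,*p,58).round(1))
for f,c,(x0,y0,x1,y1) in(('s0',s,(262,260,328,330)),('t0',t,(208,258,280,322))):
    im=c['image'].astype(int);m=((im.max(2)<60)).astype(np.uint8)
    k=np.zeros_like(m);k[y0:y1,x0:x1]=m[y0:y1,x0:x1]
    q,_=cv2.findContours(cv2.morphologyEx(k,cv2.MORPH_CLOSE,np.ones((3,3))),0,1);q=max(q,key=cv2.contourArea)
    r=cv2.approxPolyDP(cv2.convexHull(q),5,True)[:,0];print(f,r.tolist())
    for p in r: print(onz(c,*p,22).round(1))
```

```text
s0 130 307.7230769230769 184.26153846153846
t0 80 313.7625 195.75
key (array([560.84015936,  -8.84014463,  85.20452901]), [np.float64(0.6394634536882788), np.float64(0.6394634536883347)])
s0 [[248, 189], [280, 161], [336, 183], [306, 216]]
[647.4  79.   58. ]
[681.9 -34.8  58. ]
[550.3 -83.   58. ]
[511.7  35.1  58. ]
t0 [[317, 143], [348, 202], [293, 227], [263, 166]]
[680.7 -37.5  58. ]
[544.8 -79.6  58. ]
[509.2  40.6  58. ]
[646.5  82.7  58. ]
s0 [[289, 265], [322, 276], [299, 328], [264, 316]]
[456.1 122.8  22. ]
[397.9  90.8  22. ]
[336.6 198.9  22. ]
[392.3 231.4  22. ]
t0 [[258, 261], [276, 287], [230, 321], [212, 296]]
[455.3 120.5  22. ]
[397.   91.4  22. ]
[342.3 193.6  22. ]
[397.3 223.7  22. ]
```

```bash
python3 -m inch '[0,0,0,0.042,-0.0275,0,-1, 0,0,0,0.042,-0.0275,0,-1, 0,0,0,0.042,-0.0275,0,-1, 0,0,0,0.042,-0.0275,0,-1, 0,0,0,0.042,-0.0275,0,-1, 0,0,0,0.042,-0.0275,0,-1, 0,0,0,0.042,-0.0275,0,-1, 0,0,0,0.042,-0.0275,0,-1]' && python3 -m inch '[0,0,0,0.042,-0.0275,0,-1, 0,0,0,0.042,-0.0275,0,-1, 0,0,0,0.042,-0.0275,0,-1, 0,0,0,0.042,-0.0275,0,-1, 0,0,0,0.042,-0.0275,0,-1, 0,0,0,0.042,-0.0275,0,-1, 0,0,0,0.042,-0.0275,0,-1, 0,0,0,0.042,-0.0275,0,-1, 0,0,0,0,0,0,-1, 0,0,0,0,0,0,-1]'
python3 - <<'E'
from h import *
c=snap('wrist','w1');o=get_obs();print(o['tool_pos'],o['tcp_rot'],o['joint_positions'],c['pose'].round(2),proj(c,[561,-9,85]))
E
```

```text
time: 0.77
tool_pos: [359.8, -253.3, 237.6]
tcp_rot: [-3.141, 0.0, 0.296]
contact_force: [0.5, -0.0, -0.0]
grip_width: 92.1
finger_force: 0.0
time: 1.6
tool_pos: [565.1, -6.4, 236.6]
tcp_rot: [-3.141, 0.002, 0.3]
contact_force: [-0.3, -0.4, -0.1]
grip_width: 91.5
finger_force: 0.0
[564.39681883  -7.68617503 236.83009244] [-3.14122945e+00  1.91585896e-03  2.98531116e-01] [-1.49111929e-01  4.16377417e-01  1.41277076e+00 -5.18814793e-04
  1.31432881e+00  1.12328571e+00] [[ 3.0000e-01  9.1000e-01  2.7000e-01  6.3859e+02]
 [-9.6000e-01  2.8000e-01  9.0000e-02  1.5510e+01]
 [-0.0000e+00 -2.9000e-01  9.6000e-01  3.8382e+02]
 [ 0.0000e+00  0.0000e+00  0.0000e+00  1.0000e+00]] [283.89224146 200.85463242]
```

View pics/w1.png

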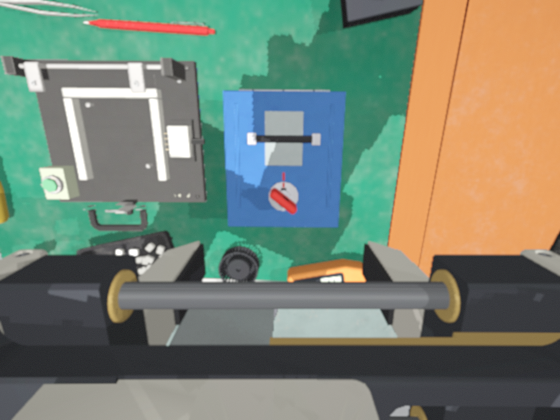

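The wrist view shows the lid at (285,160), the lock face at (284,197) with its red mark at (284,180), and the key head lying diagonally from (272,190) to (296,212). I'll turn to the key's yaw and take a second view.

```bash
python3 -m inch '[0,0,-0.075,0,0,0,-1, 0,0,-0.075,0,0,0,-1, 0,0,-0.075,0,0,0,-1, 0,0,-0.075,0,0,0,-1, 0,0,-0.075,0,0,0,-1, 0,0,-0.075,0,0,0,-1, 0,0,-0.075,0,0,0,-1, 0,0,-0.075,0,0,0,-1, 0,0,0,0,0,0,-1, 0,0,0,0,0,0,-1]'
cat > m.py <<'E'
from h import *
snap('wrist','w2');o=get_obs();print(o['tool_pos'],o['tcp_rot'])
s=ld('s0');t=ld('t0');R=[]
for f in('w1','w2'):
    c=ld(f);im=c['image'].astype(int);m=((im[...,0]>110)&(im[...,1]<75)&(im[...,2]<75)).astype(np.uint8)
    u,v=proj(c,[561,-9,85]).astype(int);k=np.zeros_like(m);k[v-35:v+35,u-35:u+35]=m[v-35:v+35,u-35:u+35]
    n,l,st,ce=cv2.connectedComponentsWithStats(k)
    for i in range(1,n):
        if st[i,4]<8: continue
        q=np.argwhere(l==i)[:,::-1].astype(np.float32);r=cv2.minAreaRect(q);b=cv2.boxPoints(r)
        w=np.array([onz(c,*p,90)[:2] for p in b]);e=w[1]-w[0];g=w[2]-w[1];e=e if np.hypot(*e)>np.hypot(*g) else g
        print(f,st[i],ce[i],r,'long axis',np.arctan2(e[1],e[0]),'size',np.hypot(*(w[1]-w[0])),np.hypot(*(w[2]-w[1])),onz(c,*ce[i],62).round(1))
    i=1+np.argmax(st[1:,4]);R.append(ray(c,*ce[i]))
print(tri(*R),[o+d*(87-o[2])/d[2] for o,d in R])
E
python3 m.py
```

```text
time: 2.48
tool_pos: [564.1, -9.4, 237.8]
tcp_rot: [-3.141, 0.0, 1.192]
contact_force: [-0.3, 0.0, -0.4]
grip_width: 92.0
finger_force: 0.0
[564.26706442  -9.22115809 237.83884463] [3.14150955e+00 2.73002578e-04 1.19176847e+00]
w1 [271 189  25  24 183] [283.09289617 200.19672131] ((282.95123291015625, 200.56097412109375), (30.297710418701172, 8.745731353759766), 38.65980911254883) long axis -1.9600540171342051 size 9.039701284404131 31.259012204224142 [555.5  -9.8  62. ]
w2 [294 177   5   4   8] [296.  178.5] ((296.0000305175781, 178.50001525878906), (0.7071067094802856, 4.949747085571289), 45.0) long axis 0.41840973015292704 size 4.9666271138076015 0.7172279798184984 [581.9  -1.4  62. ]
w2 [277 180   9  33 241] [280.66390041 195.52282158] ((281.0, 196.0), (32.0, 8.0), 90.0) long axis -1.9486662364441196 size 8.037852433354619 33.67874514455033 [559.1 -13.   62. ]
(array([561.27567588,  -7.99634118,  84.11601724]), [np.float64(0.099320746288926), np.float64(0.09932074628898929)]) [array([561.9470289 ,  -7.84041058,  87.        ]), array([561.63970735,  -7.25562475,  87.        ])]
```

```bash
python3 -m inch '[0,0,0,0,-0.0039,0.04,0.15, 0,0,0,0,0,0.04,0.15, 0,0,0,0,0,0.04,0.15, 0,0,0,0,0,0.03,0.15, 0,0,0,0,0,0.01,0.15, 0,0,0,0,0,0,0.15, 0,0,0,0,0,0,0.15]'
python3 - <<'E'
from h import *
c=snap('wrist','w3');o=get_obs();print(o['tool_pos'],o['tcp_rot'],o['contact_force'],o['grip_width'])
E
```

```text
time: 3.12
tool_pos: [562.3, -7.4, 110.6]
tcp_rot: [3.141, -0.0, 1.195]
contact_force: [0.4, -0.5, 0.8]
grip_width: 49.7
finger_force: 0.0
[562.86809536  -7.39626505 111.31713855] [ 3.13891154e+00 -5.20321746e-04  1.19571876e+00] [ 0.52643618 -0.11665177  0.68595691] 45.701690710112665
```

View pics/w3.png

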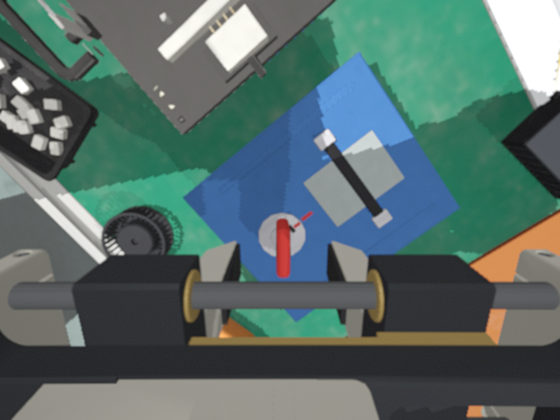

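The key head at (284,248) is centred between the fingers at x≈240 and 335. I'll go down and close.

```bash
python3 -m inch '[0,0,0,0,-0.0015,0.025,0.2, 0,0,0,0,0,0.015,0.2, 0,0,0,0,0,0,0.5, 0,0,0,0,0,0,1, 0,0,0,0,0,0,1, 0,0,0,0,0,0,1, 0,0,0,0,0,0,1, 0,0,0,0,0,0,1, 0,0,0,0,0,0,1, 0,0,0,0,0,0,1]'
```

```text
time: 4.0
tool_pos: [561.3, -6.8, 78.3]
tcp_rot: [3.14, -0.0, 1.197]
contact_force: [0.9, -0.2, 3.6]
grip_width: 8.6
finger_force: 30.4
```

```bash
python3 -m inch '[0,0,0,-0.0005,-0.0007,0.004,1, 0,0,0,-0.0005,-0.0006,0.004,1, 0,0,0,0,0,0,1, 0,0,0,0,0,0,1, 0,0,0,0,0,0,1]'
```

```text
time: 4.42
tool_pos: [561.0, -7.0, 74.9]
tcp_rot: [3.137, -0.001, 1.197]
contact_force: [-5.2, 1.5, 25.2]
grip_width: 8.0
finger_force: 31.4
```

```bash
python3 -m inch '[0,0,0.08,0,0,0,1, 0,0,0.08,0,0,0,1, 0,0,0.08,0,0,0,1, 0,0,0.08,0,0,0,1, 0,0,0.08,0,0,0,1, 0,0,0.08,0,0,0,1, 0,0,0.08,0,0,0,1, 0,0,0.08,0,0,0,1]' && python3 -m inch '[0,0,0.08,0,0,0,1, 0,0,0.08,0,0,0,1, 0,0,0.08,0,0,0,1, 0,0,0,0,0,0,1]'; python3 -c "
from plant import *;o=get_obs();print(o['moment'],o['joint_positions'])"
```

```text
time: 5.08
tool_pos: [561.6, -7.0, 74.9]
tcp_rot: [3.139, -0.006, 0.231]
contact_force: [-2.9, 2.1, 24.5]
grip_width: 8.2
finger_force: 31.4
time: 5.42
tool_pos: [561.8, -6.8, 74.9]
tcp_rot: [-3.141, -0.007, -0.13]
contact_force: [-2.4, 2.2, 24.0]
grip_width: 8.1
finger_force: 31.4
[0.52050877 0.37090646 0.00682994] [-1.48933152e-01  5.80988807e-01  1.63008520e+00  8.65912427e-04
  9.23488141e-01  1.55103271e+00]
```

```bash
python3 -m inch '[0,0,0.08,0,0,0,1, 0,0,0.08,0,0,0,1, 0,0,0.08,0,0,0,1, 0,0,0.08,0,0,0,1, 0,0,0.08,0,0,0,1, 0,0,0,0,0,0,1]';python3 -c "
from plant import *;o=get_obs();print(o['moment'],o['joint_positions'])"
```

```text
time: 5.92
tool_pos: [562.3, -7.1, 74.9]
tcp_rot: [-3.137, -0.007, -0.73]
contact_force: [-0.4, 1.1, 22.3]
grip_width: 8.3
finger_force: 31.3
[0.38025924 0.11901926 0.00683208] [-1.49068042e-01  5.81162512e-01  1.62963956e+00  3.91983272e-04
  9.22698151e-01  2.15098611e+00]
```

```bash
python3 -m inch '[0,0,0.08,0,0,0,1, 0,0,0.08,0,0,0,1, 0,0,0.08,0,0,0,1, 0,0,0.08,0,0,0,1, 0,0,0.05,0,0,0,1, 0,0,0,0,0,0,1]';python3 -c "
from plant import *;o=get_obs();print(o['moment'],o['joint_positions'])"
```

```text
time: 6.42
tool_pos: [562.0, -7.9, 74.9]
tcp_rot: [-3.135, -0.004, -1.282]
contact_force: [-2.1, -1.7, 23.6]
grip_width: 8.4
finger_force: 31.2
[-0.32401864  0.42811354  0.08616977] [-1.49824725e-01  5.81056377e-01  1.62979560e+00 -1.16196170e-03
  9.23089049e-01  2.70369891e+00]
```

```bash
python3 -m inch '[0,0,0.05,0,0,0,1, 0,0,0.05,0,0,0,1, 0,0,0,0,0,0,1]';python3 -c "
from plant import *;o=get_obs();print(o['moment'],o['joint_positions'])"; python3 -m inch '[0,0,0.05,0,0,0,1, 0,0,0,0,0,0,1, 0,0,0,0,0,0,1]';python3 -c "
from plant import *;o=get_obs();print(o['moment'],o['joint_positions'])"
```

```text
time: 6.67
tool_pos: [561.9, -7.9, 74.9]
tcp_rot: [-3.135, -0.003, -1.432]
contact_force: [-2.2, -2.6, 23.8]
grip_width: 8.3
finger_force: 31.3
[-0.36688012  0.50593743  0.01528827] [-1.49900850e-01  5.81004200e-01  1.62989372e+00 -1.31895167e-03
  9.23323077e-01  2.85344623e+00]
time: 6.92
tool_pos: [561.8, -8.0, 75.0]
tcp_rot: [-3.135, -0.003, -1.503]
contact_force: [-2.8, -1.5, 23.9]
grip_width: 8.2
finger_force: 31.3
[-0.46438294  0.4862072   0.06725955] [-1.49976813e-01  5.80940780e-01  1.62998694e+00 -1.51278409e-03
  9.23419581e-01  2.92487428e+00]
```

```bash
python3 -m inch '[0,0,0.05,0,0,0,1, 0,0,0.015,0,0,0,1, 0,0,0,0,0,0,1, 0,0,0,0,0,0,1]';python3 - <<'E'
from h import *
o=get_obs();print(o['moment'],o['joint_positions'])
c=snap('wrist','w4');s=snap('scene','s4')
a=cv2.resize(c['image'][100:310,140:420],None,fx=2,fy=2)[:,:,::-1];b=cv2.resize(s['image'][130:235,230:370],None,fx=4,fy=4)[:,:,::-1]
cv2.imwrite('pics/w4c.png',cv2.resize(np.hstack([a,b]),(800,300)))
E
```

```text
time: 7.25
tool_pos: [561.7, -8.0, 74.9]
tcp_rot: [-3.135, -0.002, -1.6]
contact_force: [-2.6, -3.4, 23.4]
grip_width: 8.3
finger_force: 31.3
[-0.39795678  0.48845743  0.08613304] [-1.49931014e-01  5.80978436e-01  1.63003914e+00 -1.54882115e-03
  9.23549050e-01  3.02199549e+00]
```

View pics/w4c.png

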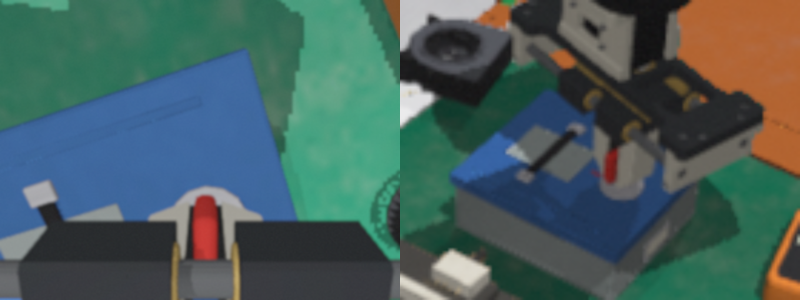

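```bash
cat > ang.py <<'E'
from h import *
import sys
from scipy.spatial.transform import Rotation as R
def go(f):
    c=ld(f);im=c['image'].astype(int);m=((im[...,0]>110)&(im[...,1]<75)&(im[...,2]<75)).astype(np.uint8)
    k=np.zeros_like(m);k[215:300,262:306]=m[215:300,262:306]
    n,l,st,ce=cv2.connectedComponentsWithStats(k);i=1+np.argmax(st[1:,4])
    L=[]; z=float(sys.argv[2])
    for side in(0,1):
        P=[]
        for v in range(st[i,1]+6,st[i,1]+st[i,3]-2):
            x=np.nonzero(l[v]==i)[0]
            if len(x): P.append(onz(c,x[0]-.5 if side==0 else x[-1]+.5,v,z)[:2])
        vx,vy,_,_=cv2.fitLine(np.array(P,np.float32),2,0,.01,.01)[:,0];L.append(np.arctan2(vy,vx)%np.pi)
    print(f,st[i],ce[i],'edge angles mod pi',L)
go(sys.argv[1])
E
python3 ang.py w3 96; python3 ang.py w4 92; echo $(python3 -c "import math;print(1.196%math.pi,-1.6%math.pi)")
```

```text
w3 [277 219  13  58 683] [282.61200586 247.53733529] edge angles mod pi [np.float32(1.1928606), np.float32(1.1930736)]
w4 [275 237  17  45 699] [283.23175966 259.97711016] edge angles mod pi [np.float32(1.5300986), np.float32(1.5655665)]
1.196 1.541592653589793
```

```bash
python3 -m inch '[0,0,-0.08,0,0,0,1, 0,0,-0.08,0,0,0,1, 0,0,-0.08,0,0,0,1, 0,0,-0.08,0,0,0,1, 0,0,-0.08,0,0,0,1, 0,0,-0.08,0,0,0,1, 0,0,-0.08,0,0,0,1, 0,0,-0.08,0,0,0,1]' && python3 -m inch '[0,0,-0.08,0,0,0,1, 0,0,-0.08,0,0,0,1, 0,0,-0.08,0,0,0,1, 0,0,-0.08,0,0,0,1, 0,0,-0.08,0,0,0,1, 0,0,-0.08,0,0,0,1, 0,0,-0.08,0,0,0,1, 0,0,-0.055,0,0,0,1, 0,0,0,0,0,0,1, 0,0,0,0,0,0,1]';python3 - <<'E'
from h import *
o=get_obs();print(o['moment'],o['joint_positions'],o['tcp_rot'])
c=snap('wrist','w5')
cv2.imwrite('pics/w5c.png',cv2.resize(c['image'][130:310,160:400],None,fx=3,fy=3)[:,:,::-1])
E
python3 ang.py w5 92
```

```text
time: 8.02
tool_pos: [561.7, -7.8, 74.9]
tcp_rot: [-3.139, -0.007, -0.635]
contact_force: [-3.3, -1.6, 25.1]
grip_width: 8.2
finger_force: 31.4
time: 8.85
tool_pos: [562.1, -7.5, 74.9]
tcp_rot: [3.138, -0.007, 0.282]
contact_force: [-1.4, 0.1, 22.6]
grip_width: 8.3
finger_force: 31.4
[-0.04934554  0.21356694 -0.03108585] [-1.49580023e-01  5.81148510e-01  1.62976035e+00 -3.73869104e-04
  9.22852247e-01  1.13919172e+00] [ 3.13804409 -0.00698788  0.28226146]
w5 [275 236  18  46 521] [283.98464491 257.37619962] edge angles mod pi [np.float32(0.24964589), np.float32(0.33665738)]
```

View pics/w5c.png

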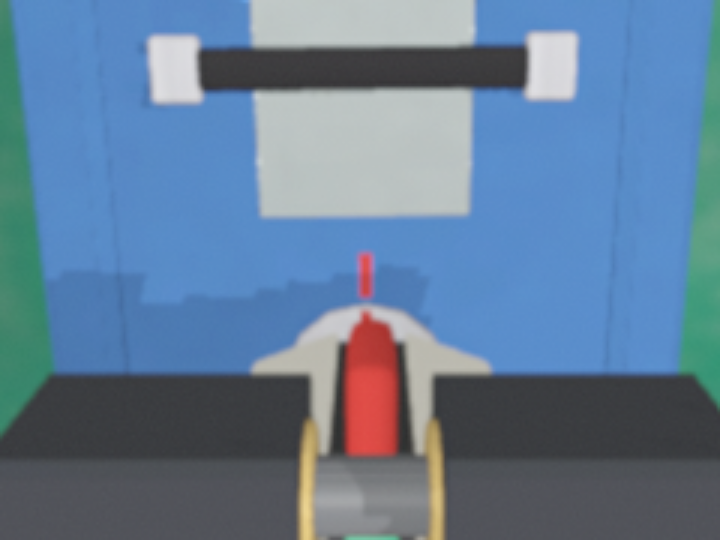

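The red mark at (365,275) lies in line with the key head, which points at about 0.29 rad against about 0.305 for the mark. I'll draw it out gently.

```bash
python3 -m inch '[0,0,-0.01,0,0,-0.005,1, 0,0,0,0,0,-0.005,1, 0,0,0,0,0,0,1, 0,0,0,0,0,0,1]' && python3 -m inch '[0,0,0,0,0,-0.005,1, 0,0,0,0,0,-0.005,1, 0,0,0,0,0,0,1, 0,0,0,0,0,0,1]'
```

```text
time: 9.23
tool_pos: [560.0, -7.3, 79.5]
tcp_rot: [3.141, -0.001, 0.296]
contact_force: [2.6, -2.5, 2.0]
grip_width: 8.4
finger_force: 30.9
time: 9.57
tool_pos: [559.9, -6.7, 87.3]
tcp_rot: [-3.142, -0.001, 0.297]
contact_force: [3.9, 0.8, 2.8]
grip_width: 8.5
finger_force: 30.9
```

It lifts freely, 12 mm so far, well past the 3 mm hold.

```bash
python3 -m inch '[0,0,0,0,0,-0.01,1, 0,0,0,0,0,-0.015,1, 0,0,0,0,0,-0.02,1, 0,0,0,0,0,-0.02,1, 0,0,0,0,0,-0.02,1, 0,0,0,0,0,0,1, 0,0,0,0,0,0,1, 0,0,0,0,0,0,1]';python3 - <<'E'
from h import *
o=get_obs();print(o['tool_pos'],o['tcp_rot'],o['contact_force'])
c=snap('wrist','w6');s=snap('scene','s6')
a=cv2.resize(c['image'],(400,300))[:,:,::-1];b=cv2.resize(s['image'][130:235,230:370],(400,300))[:,:,::-1]
cv2.imwrite('pics/w6c.png',np.hstack([a,b]))
E
```

```text
time: 10.23
tool_pos: [558.3, -6.8, 153.8]
tcp_rot: [-3.14, 0.003, 0.297]
contact_force: [-1.1, 0.6, -0.7]
grip_width: 8.1
finger_force: 30.9
[558.25938369  -6.84239823 153.84260582] [-3.14031347e+00  2.93045190e-03  2.96809408e-01] [-1.10357745  0.58688243 -0.70282298]
```

View pics/w6c.png

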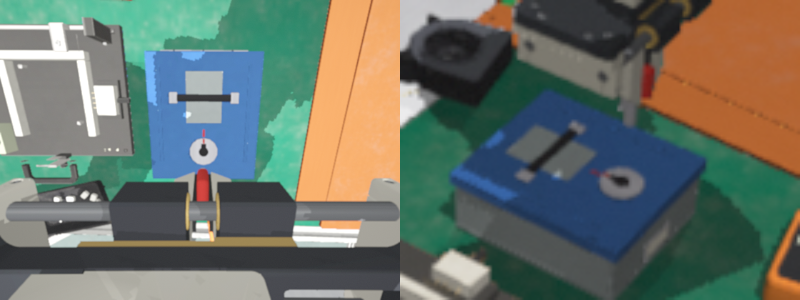

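The key is out in the jaws, the lid stays down and the keyhole is free. Next is the tray.

```bash
python3 -m inch '[0,0,0,-0.0192,-0.038,0,1, 0,0,0,-0.0192,-0.038,0,1, 0,0,0,-0.0192,-0.038,0,1, 0,0,0,-0.0192,-0.038,0,1, 0,0,0,-0.0192,-0.038,0,1, 0,0,0,-0.0192,-0.038,0,1, 0,0,0,-0.0192,-0.038,0,1]' && python3 -m inch '[0,0,-0.078,0,0,0,1, 0,0,-0.078,0,0,0,1, 0,0,-0.078,0,0,0,1, 0,0,-0.078,0,0,0,1, 0,0,-0.078,0,0,0,1, 0,0,-0.078,0,0,0,1, 0,0,-0.078,0,0,0,1, 0,0,-0.078,0,0,0,1]' && python3 -m inch '[0,0,-0.078,0,0,0,1, 0,0,-0.078,0,0,0,1, 0,0,-0.078,0,0,0,1, 0,0,-0.078,0,0,0,1, 0,0,-0.078,0,0,0,1, 0,0,-0.078,0,0,0,1, 0,0,-0.078,0,0,0,1, 0,0,0,0,0,0,1, 0,0,0,0,0,0,1]' && python3 -m inch '[0,0.067,0,0,0,0,1, 0,0.067,0,0,0,0,1, 0,0.067,0,0,0,0,1, 0,0.067,0,0,0,0,1, 0,0,0,0,0,0,1, 0,0,0,0,0,0,1]'
python3 - <<'E'
from h import *
from scipy.spatial.transform import Rotation as R
c=snap('scene','s7');o=get_obs();r=R.from_euler('xyz',o['tcp_rot'])
print(o['joint_positions'],r.as_matrix().round(3),o['grip_width'])
print('to (393,165,62):',r.inv().apply(np.array([393,165,62])-o['tool_pos'])/800)
print('then 17 down:',r.inv().apply([0,0,-17])/800)
cv2.imwrite('pics/s7c.png',cv2.resize(c['image'][180:340,220:400],(675,600))[:,:,::-1])
E
```

```text
time: 10.92
tool_pos: [392.5, 165.7, 154.5]
tcp_rot: [-3.142, 0.002, 0.296]
contact_force: [1.2, 0.2, -0.6]
grip_width: 8.5
finger_force: 30.9
time: 11.58
tool_pos: [393.8, 164.9, 154.4]
tcp_rot: [-3.14, 0.001, 1.239]
contact_force: [-1.0, 0.3, -0.7]
grip_width: 8.1
finger_force: 30.9
time: 12.33
tool_pos: [394.0, 164.9, 154.7]
tcp_rot: [-3.14, -0.0, 2.048]
contact_force: [0.2, -0.6, -0.2]
grip_width: 8.4
finger_force: 30.9
time: 12.83
tool_pos: [394.6, 164.0, 154.5]
tcp_rot: [-3.138, -0.401, 2.045]
contact_force: [0.8, -0.4, -0.3]
grip_width: 8.5
finger_force: 30.9
[-0.03933975  0.34027394  1.86485049  0.37500446  1.17094614 -0.70528415] [[-0.423  0.888 -0.181]
 [ 0.818  0.46   0.345]
 [ 0.389 -0.002 -0.921]] 8.434106690534758
to (393,165,62): [-0.04414494 -0.00088336  0.1072964 ]
then 17 down: [-8.27425779e-03  4.77705134e-05  1.95728607e-02]
```

View pics/s7c.png

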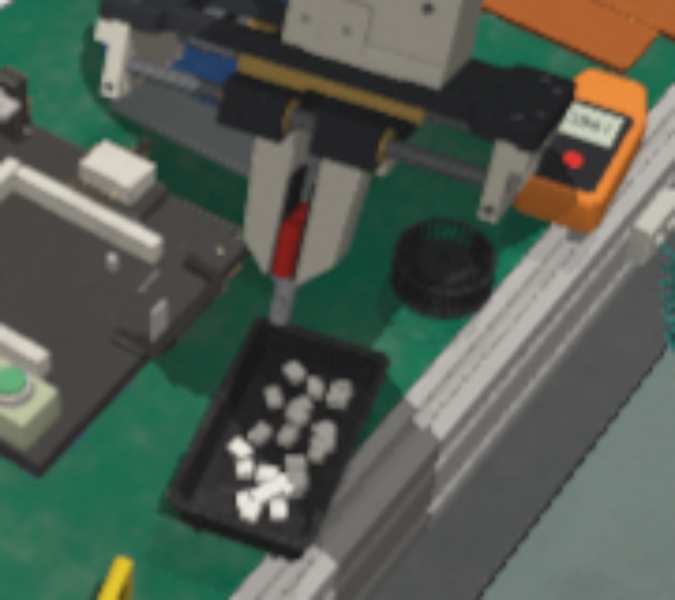

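The key hangs leaning over the tray, its shaft end at about (283,310) in the crop. Now down.

```bash
python3 -m inch '[0,0,0,-0.011,0,0.027,1, 0,0,0,-0.011,0,0.027,1, 0,0,0,-0.011,0,0.027,1, 0,0,0,-0.011,-0.001,0.026,1, 0,0,0,0,0,0,1, 0,0,0,0,0,0,1]' && python3 -m inch '[0,0,0,-0.0025,0,0.006,1, 0,0,0,-0.0025,0,0.006,1, 0,0,0,-0.0015,0,0.004,1, 0,0,0,0,0,0,1, 0,0,0,0,0,0,1]'
```

```text
time: 13.38
tool_pos: [392.2, 166.4, 62.8]
tcp_rot: [-3.139, -0.402, 2.052]
contact_force: [0.2, 1.0, 0.2]
grip_width: 8.4
finger_force: 30.9
time: 13.8
tool_pos: [393.2, 165.8, 49.1]
tcp_rot: [3.141, -0.402, 2.052]
contact_force: [1.2, -0.2, -0.7]
grip_width: 8.2
finger_force: 30.9
```

```bash
python3 -m inch '[0,0,0,0,0,0,0.3, 0,0,0,0,0,0,0.3, 0,0,0,0,0,0,0.3, 0,0,0,0,0,0,0.3, 0,0,0,0,0,0,0.3, 0,0,0,0,0,0,0.3]' && python3 -m inch '[0,0,0,0.005,0,-0.012,0.3, 0,0,0,0.01,0,-0.025,0.3, 0,0,0,0.016,0,-0.038,0.3, 0,0,0,0.016,0,-0.038,0.3, 0,0,0,0.016,0,-0.038,0.3, 0,0,0,0,0,0,0.3, 0,0,0,0,0,0,0.3]'
python3 - <<'E'
from h import *
c=snap('scene','s8');w=snap('top','t8')
a=cv2.resize(c['image'][150:340,220:400],(400,420))[:,:,::-1];b=cv2.resize(w['image'][130:340,180:380],(400,420))[:,:,::-1]
cv2.imwrite('pics/s8c.png',np.hstack([a,b]))
E
```

```text
time: 14.3
tool_pos: [393.1, 165.8, 49.0]
tcp_rot: [3.142, -0.402, 2.052]
contact_force: [-0.2, -0.4, -0.5]
grip_width: 32.0
finger_force: 0.0
time: 14.88
tool_pos: [394.3, 165.0, 181.7]
tcp_rot: [3.137, -0.399, 2.054]
contact_force: [0.9, -0.4, -0.3]
grip_width: 32.1
finger_force: 0.0
```

View pics/s8c.png

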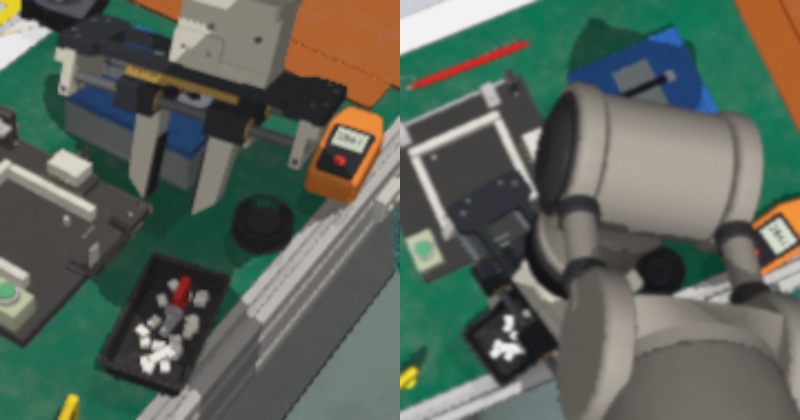

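The key lies in the tray, head at about (180,293), and the arm is clear. Before handing in I'll compare the lid's front corner with its starting position.

```bash
python3 - <<'E'
from h import *
for f in('s0','s6'):
    c=ld(f);im=c['image'].astype(int);m=((im[...,2]>90)&(im[...,2]-im[...,0]>50))
    print(f,[int(np.nonzero(m[150:235,u])[0].max())+150 for u in(290,298,304,306,308,312,318)])
E
python3 -c "
from h import *
s=ld('s0');X=onz(s,306,216,58);print(proj(s,X),proj(s,X-[0,0,6]))"
```

```text
s0 [212, 216, 218, 219, 216, 212, 205]
s6 [211, 215, 218, 217, 215, 211, 205]
[306. 216.] [305.8103652 218.1649489]
```

Run:
```python
from h import *
a,b=ld('s0'),ld('s6')
for u in(275,295,322):
  for f,c in(('s0',a),('s6',b)):
    print(u,f,c['image'][196:224,u].astype(int)[:,[0,2]].tolist() if u!=322 else c['image'][188:214,u].astype(int)[:,[0,2]].tolist())
c=[cv2.resize(x['image'][155:235,240:345],(400,305),interpolation=cv2.INTER_CUBIC)[:,:,::-1] for x in(a,b)]
cv2.imwrite('pics/cmp.png',np.hstack(c))
# lock face centre from wrist+scene after; red mark removed -> bright grey disc
def disc(c,z,r):
    u,v=proj(c,[561,-9,z]);u,v=int(u),int(v);im=c['image'].astype(int)
    m=((im.min(2)>105)&(np.ptp(im,axis=2)<40)).astype(np.uint8);k=np.zeros_like(m);k[v-r:v+r,u-r:u+r]=m[v-r:v+r,u-r:u+r]
    q,_=cv2.findContours(k,0,1);q=cv2.convexHull(max(q,key=cv2.contourArea));e=cv2.fitEllipse(q);print(e);return ray(c,*e[0])
w=ld('w6')
print('face',tri(disc(b,60,14),disc(w,60,26)))
```

```text
275 s0 [[54, 157], [54, 161], [55, 163], [53, 158], [55, 158], [54, 159], [54, 157], [46, 134], [36, 97], [37, 97], [48, 89], [68, 79], [78, 82], [85, 89], [85, 89], [88, 92], [90, 93], [89, 92], [90, 93], [90, 93], [90, 93], [90, 94], [91, 94], [94, 97], [96, 100], [80, 84], [48, 61], [30, 62]]
275 s6 [[38, 103], [39, 105], [37, 106], [40, 105], [37, 102], [39, 106], [38, 105], [38, 104], [36, 97], [33, 86], [33, 86], [55, 85], [75, 83], [82, 84], [81, 85], [80, 83], [81, 85], [80, 83], [81, 83], [82, 84], [80, 83], [82, 84], [83, 84], [85, 87], [84, 87], [67, 72], [48, 59], [26, 48]]
295 s0 [[54, 159], [54, 160], [54, 161], [53, 155], [50, 147], [49, 143], [49, 143], [49, 144], [48, 144], [51, 150], [54, 163], [55, 163], [52, 156], [55, 162], [54, 162], [51, 155], [44, 128], [36, 97], [35, 94], [41, 88], [65, 80], [83, 87], [81, 84], [81, 84], [85, 87], [90, 93], [88, 92], [87, 91]]
295 s6 [[39, 105], [38, 104], [38, 105], [40, 107], [37, 105], [36, 105], [39, 105], [40, 105], [38, 106], [39, 106], [39, 106], [38, 105], [39, 104], [37, 102], [38, 106], [40, 106], [36, 101], [36, 93
[... 305 characters left out ...]
 [86, 89], [83, 86], [109, 110], [134, 132], [133, 124], [146, 131], [146, 131], [126, 114]]
322 s6 [[39, 110], [39, 109], [40, 109], [40, 109], [38, 107], [39, 107], [38, 107], [38, 107], [39, 107], [41, 108], [39, 108], [38, 108], [38, 102], [30, 83], [28, 73], [36, 71], [51, 70], [63, 68], [66, 68], [66, 68], [76, 77], [89, 89], [100, 93], [111, 100], [111, 100], [97, 88]]
((307.0978698730469, 193.6008758544922), (9.313403129577637, 14.47793960571289), 91.4874038696289)
((284.4396057128906, 211.6477813720703), (37.17019271850586, 38.825035095214844), 92.46339416503906)
face (array([559.84328886,  -8.4287061 ,  60.31818691]), [np.float64(0.626262426897673), np.float64(0.6262624268975406)])
```

View pics/cmp.png

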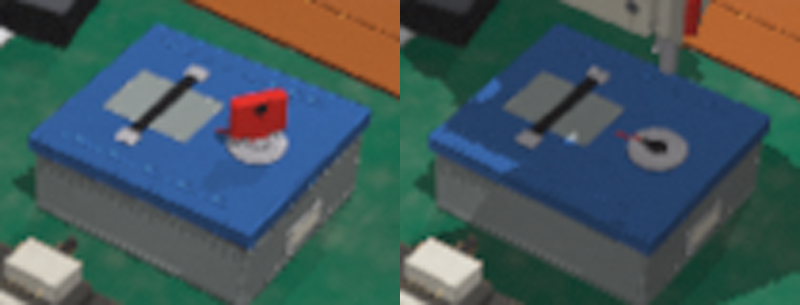

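The lid's lower edge has dropped 1–1.5 px, and the lock face now measures z = 60.3 mm, which is the shut height. The lid holds shut with nothing pressing it, so I'll hand in.

```bash
python3 -c "
from plant import *;print(close_job())"
```

```text
the job is handed in; nothing more can be done
None
```

The job is handed in at about 15 s of the 51 s: the lid is locked shut (lock face measured at 60.3 mm), the key lies in the black tray, and the arm touched none of the bystanders; the judge's verdict was not shown.

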